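Clamp down the standby battery with its wing nut

TASK

Swing the battery's hold-down bar fully home on the near stud, under the wing nut, then screw the wing nut down clockwise in part-turns, working around the controller box beside it, until it clamps the bar firmly. Finger-tight and no more: a hard turn cracks the battery. Do not bump the battery or the box, leave the other things on the bench where they are, and let go.

Things in the scene. Friction and masses are not known exactly. Their poses are not given: they have to be found in the camera images.
- unit: Pump standby unit, fixed: grey steel tray, 325 x 205 mm, 27 mm high, that carries the near stud, the battery and the controller box. Origin: foot of the near stud's axis, on the bench. x runs along the battery away from the near stud, z up. Round the nut the unit's -y side is open; on the +y side stands the controller box.
- controller: Grey controller box, fixed, beside the near stud: 66 (x) x 74 (y) x 201 mm high, with a black lid on top. Origin: centre of its underside, at x -27, y +67, z 5 mm of the unit; axes as unit. So its wall stands 30 mm from the stud's axis, on the +y side, over x -60 to +6 mm.
- lid_edge (a point): Edge of the controller's black lid beside the nut: at 0, +25, 218 mm of the unit (25 mm from the stud's axis, top of the lid); axes as unit. The lid, 12 mm thick, overhangs the box: it fills x -66 to +12, y +25 to +111, z 206 to 218 mm of the unit. The wing tips pass with a little room; fingers around the nut meet it.
- stud (a point): Axis of the near stud (M10, 10 mm diameter, top 184 mm above the bench, about flush with the nut's hub), at the height of the battery's top, 166 mm above the bench. Axes as unit.
- battery: Sealed battery, fixed: 195 mm along the unit's x, 130 wide, top about 166 mm above the bench (the mat under it differs: up to 0.35 mm higher or lower). Origin: centre of its underside, 109.5 mm from the near stud along x. Bare steel terminals, 18 mm high, on its top at x -74.5 and +74.5, y +48 to +57 mm.
- bar: Loose hold-down bar of dark angle steel, 0.3 kg, flat on the battery's top, swung out to the unit's -y side by 0.12 to 0.3 rad about its pivot at the far end. Origin: axis of the pivot hole, underside. It runs along its -x: flat leg y -18 to +12, 5 mm thick, to x -238; upright leg on the -y edge, 28 mm high, outer face at y -22, x -150 to -30 mm.
- bar_pivot (a point): The bar's pivot hole, underside. It turns with 1.5 mm play on a fixed 10 mm pin under a locked nut at the battery's far end, 219 mm from the near stud along the unit's x.
- bar_notch (a point): Centre of the bar's notch (x -219, y 0 of the bar), underside. The notch is 13 mm wide, open to the bar's +y, its bottom at y -5.5 mm. Home: the near stud sits at the bottom of the notch, the bar is parallel to the unit's x and this point is on the stud's axis within 2 mm.
- bar_push (a point): Place to push: outer face of the upright leg, 135 mm from the pivot, 15 mm above the underside. Pushing there along the bar's +y swings the bar home: about 2 to 4 N while it slides, then rising sharply when the notch bottoms on the stud.
- nut: Aluminium wing nut on the near stud. Origin: centre of its underside, on the stud's axis; z up, x along the two wings. Flange 22 mm diameter, 3 mm high, then hub 17 mm, 13 mm high; wings 8 mm thick, 48 mm tip to tip, 9 to 27 mm above the underside (from 5.5 mm up within 16 mm of the axis). It starts 0.25 to 1.3 mm above the home bar; clockwise from above lowers it 1.5 mm a turn.
- wing_tip (a point): Tip of one wing, 24 mm from the axis, 18 mm above the nut's underside. Feel: the nut turns with about 0.05 Nm (2.5 N at 20 mm from the axis) and stays where it is left. Once it bears on the bar the moment climbs, some 0.1 Nm a radian: finger-tight is 0.11 to 0.15 Nm (5.5 to 7.5 N at 20 mm), half a radian to a radian after the first bite; over 0.2 Nm is too much.
- dye: Bystander: amber glass jar, 60 mm diameter, 110 mm high, standing to the unit's +y side. Origin: centre of the underside.
- maul: Bystander: turned wooden maul, 64 mm diameter, 200 mm high, standing on its head to the unit's -y side. Origin: centre of the underside.
- tape: Bystander: cardboard ring of a tape roll, 100 mm diameter, 24 mm high, lying to the unit's -y side. Origin: centre of the underside.

How it is judged (in metres and radians):
On the way, in this order (a step that is already met when the one before it is completed fails the run):
1. the bar is home on the near stud (notch centre within 4 mm of the stud's axis) with the nut still clear of it (horizontal distance between bar_notch and stud below 0.004 m and contact force between nut and bar below 3 N), for 0.2 s.
2. the wing nut clamps the bar with more than 12 N (horizontal distance between bar_notch and stud below 0.004 m and contact force between nut and bar above 12 N), for 0.2 s.
At the end, for the whole second after the job is handed in: The bar is home (notch centre within 4 mm of the near stud's axis) and the wing nut, at rest and released, clamps it with more than 12 N (and never more than 60 N) (all of step 2 and angular speed of nut below 0.1 rad/s and linear speed of bar below 0.02 m/s); the robot touches nothing.
It fails at once if the wing nut is overtightened: it clamps the bar with more than 60 N (contact force between nut and bar above 60 N).
It fails at once if the robot bumps the controller box or the battery with more than 10 N (contact force between any of the fingers, the arm and controller above 10 N or contact force between any of the fingers, the arm and battery above 10 N).
It fails at once if a bystander is moved more than 30 mm (distance of any of dye, maul, tape from where it was at the start of the episode above 0.03 m).
It also fails if it takes over 72 s, if anything falls off the work surface, if the arm or the gripper's body presses on something with over 40 N, if the wrist force passes 120 N, or if a joint passes its speed limit or range.

ROBOT

A 6-joint arm with a two-finger parallel gripper is mounted at the origin on the work surface. World frame = base frame: x ahead of the robot, y to its left, z up, the work surface at z = 0. Lengths are in mm, angles in rad, forces in N, time in s.
With the tool pointing down it reaches from about 350 to 975 mm from the base axis. Payload 7.1 kg.
Tool frame: the origin (TCP) lies on the front face of the gripper's body, between the roots of the fingers; the fingertips stand 80 mm ahead of it and the grasp point (between the pads) lies 61 mm ahead of it (env.tips_ahead is the distance from the TCP to the fingertips, in mm); z points along the fingers, y is the line along which they close (so a half turn about z gives the same grasp; the last joint's range is limited). The gripper opens to 88 mm and grips with 3 to 60 N. Pads are 20 mm wide; open, the fingers measure 115 mm over their backs; the gripper's body (75 mm by 178 mm) begins 61 mm behind the grasp point.
Start: joints at [1.258, 0.423, 1.63, -0, 1.089, -0.019], TCP at [180.963, 598.212, 302.675] pointing down, gripper open.
Joint ranges: [-3, 3], [-0.9, 2.11], [0.09, 2.58], [-1.31, 4.45], [0.11, 2.69], [-2.54, 2.54]. Speed limits (rad/s): [2.39, 2.39, 3.01, 3.14, 3.14, 3.14].

INTERFACE

Orientations are given as a unit quaternion [x, y, z, w].
In Python, from station import env, set_gripper, viewer, workorder gives the robot as it stands. Calls block until the motion is done:
- env.reach(position, orientation): joint-space move of the TCP to a pose.
- env.move_l(position, rot=None, rate=150, f_stop=None): straight line of the TCP; rot=None keeps the orientation; rate is the mean speed in mm/s. With f_stop (N) it stops when the force on the tool has changed by that much, and returns True; else False.
- env.move_joints(angles): joint-space move.
- set_gripper(opening): finger opening in mm; the grip force is fixed at half the most; returns when the fingers have stopped.
- env.hold(seconds).
- env.ik(position, orientation): joint angles nearest the present ones, or None.
- env.read_state(): the state.
- viewer.camera(name): name is "side" or "top" or "wrist"; returns the picture (384x512x3 uint8, blue, green, red); there is no depth.
- viewer.camera_params(name): a dict with "fx", "fy", "cx", "cy" (pixels), "pose" (4x4, takes a point from camera to world coordinates); the wrist camera has in their place "tool_from_camera" (4x4, takes a point from camera to tool coordinates, whose origin is the TCP and whose axes are the flange's). Camera axes: x right, y up, looking along -z (the intrinsics and any distortion apply to the point x, -y, -z); pixel columns grow to the right and rows downward; lengths in mm; the calibration is good to about 2 mm. The wrist camera is an equidistant fisheye: a pixel r from the principal point sees the ray r / f radians off the axis. A picture is of the moment at which its call begins: read the wrist's pose just before it. camera_params takes no time and is no camera call.
A pose or a line that the arm cannot do raises env.IKError and nothing moves.
- workorder.sign_off(): hands the job in; it is judged then, once.
The state is a dict: "time_s": time; "qpos": joint angles; "dq": joint speeds; "tau": joint torques, N m; "tool_pos": TCP position; "orientation": TCP orientation; "force": force on the tool from outside, world axes, zero at the start; "wrist_torque": the same for the moment, N m; "width": finger opening in mm; "grip_force": force on a finger pad.
Only numpy, scipy, OpenCV 4.12 (cv2) and the standard library are available. Lean on these libraries where they do the work, as an engineer would, in place of code of your own. Each camera call takes 0.05 s, during which the arm holds its last target. There are 200 camera calls.

## Working session

There is one attempt and no reset: what is moved stays moved. The work goes in short steps, each a Python script; the robot and the scene stay as the last script left them, time stands still between calls to the robot, and variables do not carry over. Pictures are saved under pics/ and viewed, at most 10 in all, crops included, and the job is handed in when it is done.

```bash
ls; mkdir -p pics
python3 - <<'E'
from station import env, set_gripper, viewer, workorder
import cv2,numpy as np
s=env.read_state();print(s)
for n in ("side","top","wrist"):
    cv2.imwrite(f"pics/{n}0.png",viewer.camera(n)); p=viewer.camera_params(n)
    print(n,{k:np.round(v,4).tolist() if k!='x' else v for k,v in p.items() if not isinstance(v,str)})
a=cv2.imread("pics/side0.png");b=cv2.imread("pics/top0.png")
E
```

```text
pics
{'time_s': 0.0, 'qpos': array([ 1.25802047e+00,  4.23869160e-01,  1.63067771e+00, -1.78025631e-05,
        1.08859786e+00, -1.90150634e-02]), 'dq': array([-0.00073293, -0.00034066,  0.00040378, -0.00017376, -0.00094763,
       -0.00015609]), 'tau': array([ 5.85802809e-04, -5.44633126e+01, -2.73663855e+01,  6.43829280e-02,
        2.27703725e-02, -1.01475475e-04]), 'tool_pos': array([180.82674339, 597.82051187, 301.88875014]), 'orientation': array([ 1.46348703e-01,  9.89232761e-01, -7.66682408e-04, -1.20376059e-04]), 'force': array([-0.25554003, -0.14407201,  0.28300184]), 'wrist_torque': array([0.00203995, 0.00018412, 0.03284317]), 'grip_force': 0.0, 'width': 87.98674162421118}
side {'fx': 347.7879, 'fy': 347.7879, 'cx': 255.421, 'cy': 198.9651, 'pose': [[0.8125, 0.3501, -0.4662, 202.0165], [-0.5827, 0.5116, -0.6315, -564.2461], [0.0174, 0.7847, 0.6196, 684.2847], [0.0, 0.0, 0.0, 1.0]]}
top {'fx': 360.252, 'fy': 360.252, 'cx': 260.4518, 'cy': 187.066, 'pose': [[0.024, 0.9844, -0.1746, 458.7666], [-0.9997, 0.0239, -0.0027, 14.4106], [0.0015, 0.1746, 0.9846, 1082.2464], [0.0, 0.0, 0.0, 1.0]]}
wrist {'fx': 297.3186, 'fy': 297.3186, 'cx': 250.4089, 'cy': 193.1535, 'tool_from_camera': [[0.0007, 0.9642, 0.2653, 72.9879], [1.0, -0.0006, -0.0004, -0.6518], [-0.0002, 0.2653, -0.9642, -81.7992], [0.0, 0.0, 0.0, 1.0]]}
```

View pics/top0.png

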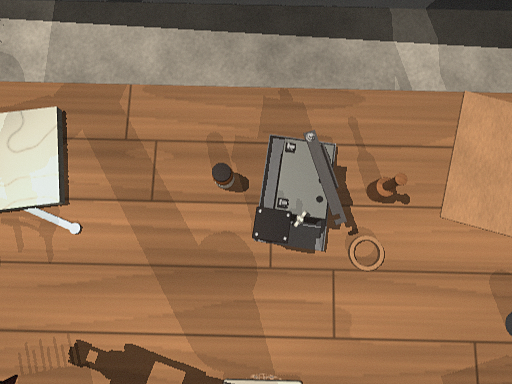

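View pics/side0.png

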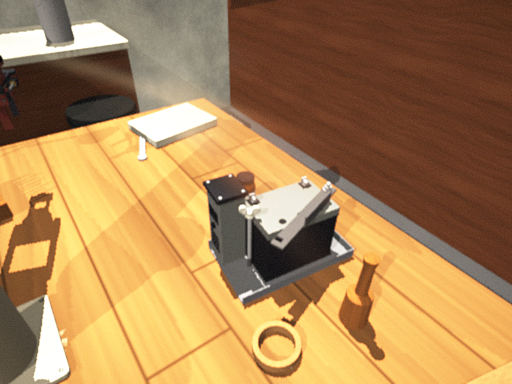

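The top view shows the tray at px (255-340, 135-250), nut around (300,218), pivot around (311,135) and bar swung out to the right. I'll enlarge both views.

Run:
```python
import cv2,numpy as np
b=cv2.imread("pics/top0.png")[122:257,245:360];a=cv2.imread("pics/side0.png")[170:305,200:360]
z=lambda i,k:cv2.resize(i,None,fx=k,fy=k,interpolation=cv2.INTER_CUBIC)
cv2.imwrite("pics/c1.png",np.hstack([z(b,2.8),z(a,2.8)]))
```

```text
(no output)
```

View pics/c1.png

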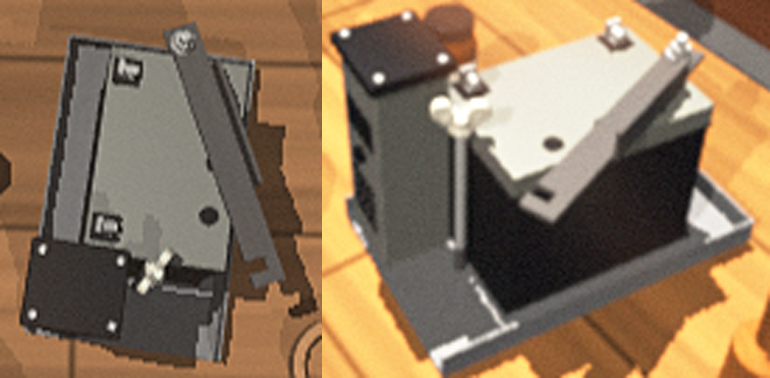

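Crop: nut at top px (301.1,218.4), pivot nut (310.4,136.3). In the side view, nut at (250,210) and pivot nut (328,186). I'll triangulate these, then look from the wrist over the unit.

```bash
cat > h.py <<'E'
from station import env, set_gripper, viewer, workorder
import cv2,numpy as np
from scipy.spatial.transform import Rotation as R
def ray(name,px,tool=None):
    p=viewer.camera_params(name); u=(px[0]-p['cx'])/p['fx'];v=(px[1]-p['cy'])/p['fy']
    if name=='wrist':
        r=np.hypot(u,v); s=np.sin(r)/r if r>1e-9 else 1; d=np.array([u*s,-v*s,-np.cos(r)])
        T=np.eye(4);T[:3,:3]=R.from_quat(tool[1]).as_matrix();T[:3,3]=tool[0];P=T@np.array(p['tool_from_camera'])
    else: d=np.array([u,-v,-1]);P=np.array(p['pose'])
    d=P[:3,:3]@d; return P[:3,3],d/np.linalg.norm(d)
def atz(name,px,z,tool=None):
    o,d=ray(name,px,tool); return o+d*(z-o[2])/d[2]
def tri(rs):
    A=[np.eye(3)-np.outer(d,d) for o,d in rs]; return np.linalg.solve(sum(A),sum(a@o for a,(o,d) in zip(A,rs)))
def quat(yaw): # tool down, tool y axis at world yaw angle (rad)
    y=np.array([np.cos(yaw),np.sin(yaw),0]);z=np.array([0,0,-1.]);return R.from_matrix(np.c_[np.cross(y,z),y,z]).as_quat()
E
python3 - <<'E'
from h import *
print(tri([ray('top',(301.1,218.4)),ray('side',(250,210.4))]),atz('top',(301.1,218.4),195))
print(tri([ray('top',(310.4,136.3)),ray('side',(327.9,186))]),atz('top',(310.4,136.3),185))
for c in [(20,324),(38,240),(127,258),(112,328)]:
  pass
n=atz('top',(301.1,218.4),195)
# yaw options; wrist above nut
for yaw in np.arange(-3,3.2,.5):
    for h in (290,430):
        q=env.ik([n[0],n[1],h],quat(yaw)); print(round(yaw,1),h,None if q is None else np.round(q,2))
s=env.read_state(); print(R.from_quat(s['orientation']).as_matrix().round(2))
print(atz('top',(245+140/2.8,122+290/2.8),190),atz('top',(245+172/2.8,122+252/2.8),190))
E
```

```text
[540.79178445 -85.90859206 189.14997925] [540.1042269  -85.16743898 195.        ]
[ 756.71498359 -110.58637877  181.47217884] [ 754.71523097 -109.5097307   185.        ]
-3.0 290 None
-3.0 430 None
-2.5 290 [-0.18  0.32  1.81 -0.    1.    2.32]
-2.5 430 [-0.18  0.18  1.67 -0.    1.29  2.32]
-2.0 290 [-0.18  0.32  1.81 -0.    1.    1.82]
-2.0 430 [-0.18  0.18  1.67 -0.    1.29  1.82]
-1.5 290 [-0.18  0.32  1.81 -0.    1.    1.32]
-1.5 430 [-0.18  0.18  1.67 -0.    1.29  1.32]
-1.0 290 [-0.18  0.32  1.81 -0.    1.    0.82]
-1.0 430 [-0.18  0.18  1.67 -0.    1.29  0.82]
-0.5 290 [-0.18  0.32  1.81 -0.    1.    0.32]
-0.5 430 [-0.18  0.18  1.67 -0.    1.29  0.32]
0.0 290 [-0.18  0.32  1.81 -0.    1.   -0.18]
0.0 430 [-0.18  0.18  1.67 -0.    1.29 -0.18]
0.5 290 [-0.18  0.32  1.81 -0.    1.   -0.68]
0.5 430 [-0.18  0.18  1.67 -0.    1.29 -0.68]
1.0 290 [-0.18  0.32  1.81 -0.    1.   -1.18]
1.0 430 [-0.18  0.18  1.67 -0.    1.29 -1.18]
1.5 290 [-0.18  0.32  1.81 -0.    1.   -1.68]
1.5 430 [-0.18  0.18  1.67 -0.    1.29 -1.68]
2.0 290 [-0.18  0.32  1.81 -0.    1.   -2.18]
2.0 430 [-0.18  0.18  1.67 -0.    1.29 -2.18]
2.5 290 None
2.5 430 None
3.0 290 None
3.0 430 None
[[-0.96  0.29 -0.  ]
 [ 0.29  0.96 -0.  ]
 [ 0.   -0.   -1.  ]]
[522.4874541  -70.74542034 190.        ] [556.79373497 -98.90252852 190.        ]
```

Run:
```python
from h import *
import pickle
q=quat(1.46); out=[]
for i,(x,y,h) in enumerate([(545,-85,420),(530,-135,350),(530,-85,345)]):
    (env.reach if i==0 else env.move_l)([x,y,h],q); env.hold(.3)
    s=env.read_state(); im=viewer.camera('wrist'); cv2.imwrite(f"pics/w{i}.png",im); out.append((s['tool_pos'],s['orientation']))
pickle.dump(out,open('w.pkl','wb'));print(out,s['time_s'],s['force'],s['wrist_torque'])
z=lambda i,k:cv2.resize(i,None,fx=k,fy=k,interpolation=cv2.INTER_CUBIC)
cv2.imwrite("pics/wm.png",np.vstack([np.hstack([cv2.imread(f"pics/w{i}.png")[:300,60:460] for i in (0,1)])]))
```

```text
[(array([545.0648588 , -84.71508082, 419.94929771]), array([ 5.51267241e-02,  9.98479365e-01,  1.68781696e-05, -3.46767711e-05])), (array([ 530.30896464, -134.70176704,  350.61792878]), array([ 5.50765591e-02,  9.98481972e-01, -1.07588421e-04,  5.58789368e-04])), (array([530.02888093, -85.59606552, 345.05188888]), array([ 5.57743423e-02,  9.98443398e-01, -3.49749598e-05,  5.37593833e-05]))] 5.125 [-0.21502471  0.39141145 -0.08852892] [ 0.010356   -0.04424592  0.00546024]
```

View pics/wm.png

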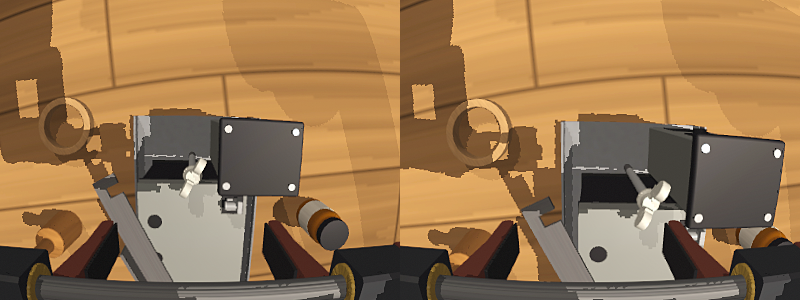

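The wrist views show the nut at w0 px ~(255,177), with the lid to its right and the bar to its left. I'll enlarge the nut.

Run:
```python
import cv2,numpy as np
z=lambda i,k:cv2.resize(i,None,fx=k,fy=k,interpolation=cv2.INTER_CUBIC)
c=[cv2.imread("pics/w0.png")[105:285,150:330],cv2.imread("pics/w1.png")[110:290,170:350]]
c2=cv2.imread("pics/w2.png")[100:300,140:340]
m=np.hstack([z(c[0],2.2),z(c2,1.98)]);print(m.shape)
cv2.imwrite("pics/c2.png",m)
```

```text
(396, 792, 3)
```

View pics/c2.png

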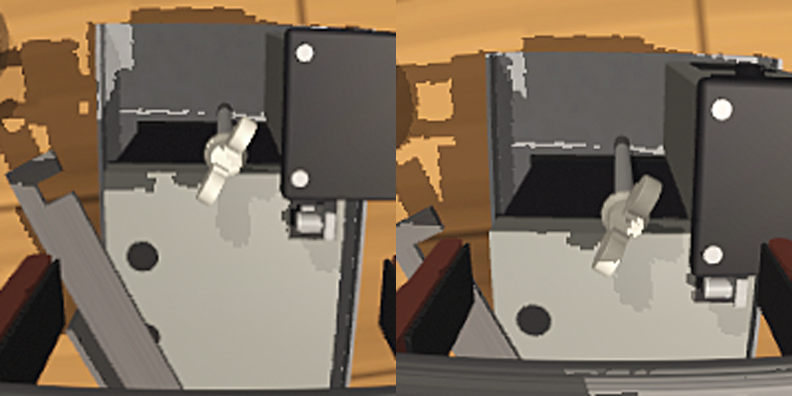

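In c2, the w0 half has wing tips at (250,123) and (207,200), and lid corners (286,197) and (290,30). The w2 half has tips at (652,185) and (606,266), stud end (632,226), and lid corners (693,273) and (699,80).

Run:
```python
from h import *
import pickle
T=pickle.load(open('w.pkl','rb'))
f0=lambda p:(150+p[0]/2.2,105+p[1]/2.2); f2=lambda p:(140+(p[0]-396)/1.98,100+p[1]/1.98)
P={'tipA':((250,123),(652,185),196),'tipB':((207,200),(606,266),196),'lidN':((286,197),(693,273),218),'lidF':((290,30),(699,80),218)}
for k,(a,b,z) in P.items():
    print(k,atz('wrist',f0(a),z,T[0]).round(1),atz('wrist',f2(b),z,T[2]).round(1),tri([ray('wrist',f0(a),T[0]),ray('wrist',f2(b),T[2])]).round(1))
# bar: outer end corners & edges in w0 ; notch
for p,z in (((8,178),171),((55,150),171),((45,205),171)): print('bar',atz('wrist',f0(p),z,T[0]).round(1))
# battery near edge line z=166
for p in ((106,163),(285,170)): print('bat',atz('wrist',f0(p),166,T[0]).round(1))
```

```text
tipA [522.9 -68.9 196. ] [522.4 -69.9 196. ] [523.7 -69.2 191.2]
tipB [558.3 -93.4 196. ] [555.9 -92.6 196. ] [563.  -94.  179.3]
lidN [554.6 -56.6 218. ] [553.4 -58.  218. ] [557.  -56.6 210. ]
lidF [480.4 -48.1 218. ] [479.4 -50.1 218. ] [481.2 -46.7 197.8]
bar [ 541.3 -200.4  171. ]
bar [ 529.4 -171.3  171. ]
bar [ 558.6 -182.2  171. ]
bat [ 540.5 -146.1  166. ]
bat [554.8 -52.1 166. ]
```

The stud is at about (540.5, -81.5) with unit yaw -0.11. The wings' yaw is about -0.6, and the bar is swung out about 0.45 rad. Next I close the gripper and push the bar home along an arc.

```bash
cat >> h.py <<'E'
U=-0.112; STUD=np.array([540.5,-81.5]); PIV=STUD+219*np.array([np.cos(U),np.sin(U)])
def push_pt(a,gap):  # a: swing from home, gap: mm off outer face
    y=U+a; ux=np.array([np.cos(y),np.sin(y)]); uy=np.array([-np.sin(y),np.cos(y)])
    return PIV-132*ux-(22+13.5+gap)*uy, quat(y+np.pi/2)
E
python3 - <<'E'
from h import *
S=lambda:env.read_state()
set_gripper(0); print(S()['width'])
p,q=push_pt(.45,22)
env.reach([*p,345],q); print('hit',env.move_l([*p,256],q,rate=120,f_stop=6),S()['tool_pos'])
env.hold(.2); f0=S()['force']
for a,g in ((.45,2),(.3,0),(.15,0),(.05,0)):
    p,q=push_pt(a,g); h=env.move_l([*p,256],q,rate=60,f_stop=9); s=S(); print(a,h,s['tool_pos'].round(1),(s['force']-f0).round(1),s['time_s'])
    if h: break
else:
    p,q=push_pt(0,-8); h=env.move_l([*p,256],q,rate=20,f_stop=7); s=S(); print('end',h,s['tool_pos'].round(1),push_pt(0,0)[0],(s['force']-f0).round(1),s['time_s'])
E
```

```text
0.49314957907501344
hit False [ 653.08580882 -203.95439307  256.85473369]
0.45 False [ 646.  -184.6  256.2] [ 0.2  1.  -0.4] 8.8083
0.3 False [ 635.2 -165.7  256.1] [-0.3  0.6  0.5] 9.3333
0.15 False [ 627.7 -146.7  256. ] [ 0.4  0.6 -0.4] 9.825
0.05 False [ 624.3 -133.5  256. ] [-0.   0.1  0.3] 10.2
end True [ 624.  -123.1  256.1] [ 622.98721344 -126.50121797] [ 1.2 -1.1  1.7] 10.7583
```

Run:
```python
from h import *
s=env.read_state();print(s['force'],s['tool_pos'])
t=viewer.camera('top')[122:257,245:360]; d=viewer.camera('side')[160:305,195:365]
z=lambda i,k:cv2.resize(i,None,fx=k,fy=k,interpolation=cv2.INTER_CUBIC)
a=z(t,2.9);b=z(d,2.7);b=cv2.copyMakeBorder(b,0,max(0,a.shape[0]-b.shape[0]),0,0,0)[:a.shape[0]]
cv2.imwrite("pics/c3.png",np.hstack([a,b]))
```

```text
[ 0.71008982 -2.00458542  1.89722125] [ 623.98288051 -123.12311762  256.07597658]
```

View pics/c3.png

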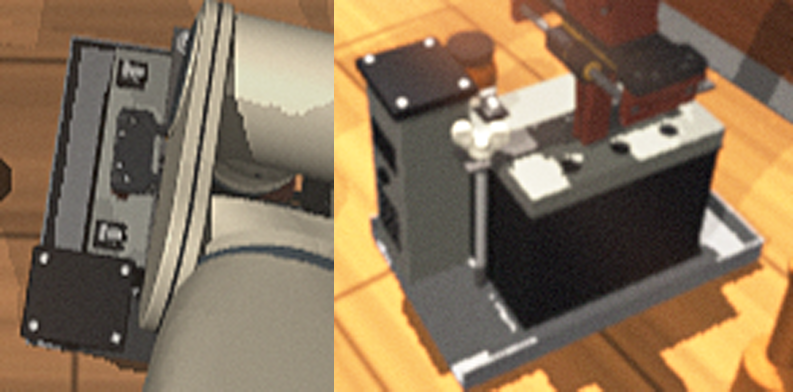

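The side view shows the bar under the nut on the stud. I'll confirm that the stop is firm, then back off and look from two opposite yaws.

Run:
```python
from h import *
import pickle
S=lambda:env.read_state()
q=quat(U+np.pi/2); uy=np.array([-np.sin(U),np.cos(U)])
p=S()['tool_pos']; f0=S()['force']
for d in (1,2,3,4):
    h=env.move_l([*(p[:2]+d*uy),256],q,rate=10,f_stop=10);s=S();f=s['force'];print(d,h,f.round(1),s['tool_pos'].round(2))
    if h or np.hypot(*f[:2])>9: break
p=S()['tool_pos'][:2]
env.move_l([*(p-25*uy),256],q,rate=80); env.move_l([*(p-25*uy),345],q,rate=150)
out=[]
for i,yaw in enumerate((U+np.pi/2,U-np.pi/2)):
    ux=np.array([np.cos(U),np.sin(U)])*(1 if i==0 else -1)
    # camera over nut: offset TCP so the nut is near the optical axis
    env.reach([*(STUD-8*ux),370],quat(yaw)); env.hold(.4); s=S(); im=viewer.camera('wrist'); cv2.imwrite(f"pics/v{i}.png",im); out.append((s['tool_pos'],s['orientation']))
pickle.dump(out,open('v.pkl','wb')); print(S()['time_s'],S()['wrist_torque'])
m=[]
for i in (0,1):
    o,c=out[i],None
    p=viewer.camera_params('wrist'); T=np.eye(4);T[:3,:3]=R.from_quat(o[1]).as_matrix();T[:3,3]=o[0]
    x=np.linalg.inv(T@np.array(p['tool_from_camera']))@[*STUD,190,1]; d=x[:3]/np.linalg.norm(x[:3]);th=np.arccos(-d[2]);r=th*p['fx'];n=np.hypot(d[0],d[1])
    u,v=int(p['cx']+r*d[0]/n),int(p['cy']-r*d[1]/n); u0,v0=u-50,v-60; print(u0,v0)
    m.append(cv2.resize(cv2.imread(f"pics/v{i}.png")[max(v0,0):v0+120,u0:u0+100],None,fx=4,fy=4,interpolation=cv2.INTER_CUBIC))
h=min(a.shape[0] for a in m); cv2.imwrite("pics/c4.png",np.hstack([a[:h] for a in m]))
```

```text
1 False [-1.1 -5.   2.1] [ 623.79 -122.86  256.  ]
2 False [-1.5 -8.2  2.5] [ 623.84 -122.6   256.13]
3 False [ -2.4 -12.1   3.1] [ 623.88 -122.42  256.22]
16.9417 [-0.02662545  0.11906561  0.0194087 ]
200 141
199 141
```

View pics/c4.png

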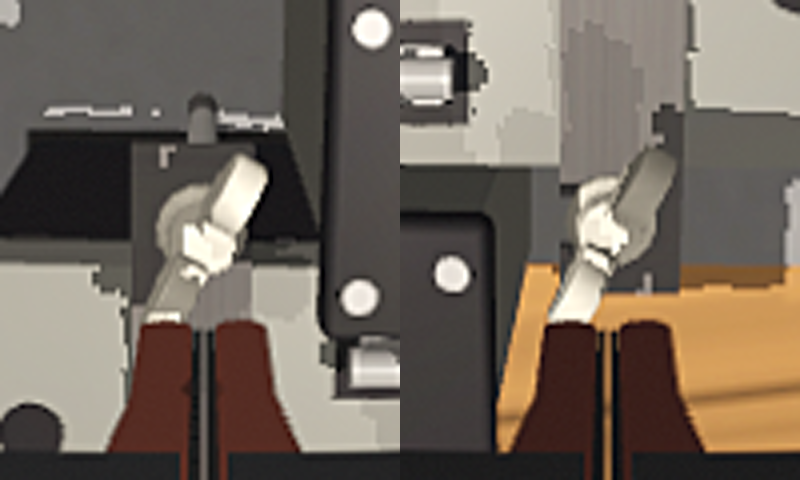

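View 0 shows the flange centre at crop (198,226), and view 1 at (211,225). The wings run lower-left to upper-right in both views, the bar end is under the nut, and the notch is on the stud. I'll average over the opposite yaws.

Run:
```python
from h import *
import pickle
T=pickle.load(open('v.pkl','rb'))
g=lambda i,p:((200,199)[i]+p[0]/4,141+p[1]/4)
for n,z,a,b in (('flange',174,(198,226),(211,225)),('hub',188,(210,245),(205,230)),('tipTop',198,(252,165),(266,160)),('tipLow',198,(162,318),(167,312))):
    A,B=atz('wrist',g(0,a),z,T[0]),atz('wrist',g(1,b),z,T[1]); print(n,A.round(1),B.round(1),((A+B)/2).round(1))
```

```text
flange [541.5 -82.3 174. ] [539.6 -83.3 174. ] [540.5 -82.8 174. ]
hub [542.3 -79.5 188. ] [542.6 -82.1 188. ] [542.4 -80.8 188. ]
tipTop [522.1 -68.1 198. ] [559.9 -97.5 198. ] [541.  -82.8 198. ]
tipLow [555.3 -92.  198. ] [527.1 -71.7 198. ] [541.2 -81.9 198. ]
```

The nut is at (540.9,-82.3) with wing yaw about -0.655 and a tip span of 48, which checks. Next I grip across the wings above the hub at a small opening to clear the lid, and feel the first turns.

```bash
cat >> h.py <<'E'
N=np.array([540.9,-82.3])
def feel(n=8):
    o=[]
    for _ in range(n):
        env.hold(.02); s=env.read_state(); o.append([*s['force'],s['wrist_torque'][2],s['tau'][5],s['time_s']])
    m=np.mean(o,0); m[-1]=o[-1][-1]; return m
def yawto(xy,z,yaw):
    j=env.ik([*xy,z],quat(yaw)); assert j is not None; env.move_joints(j)
E
python3 - <<'E'
from h import *
P=lambda *a:print(*[np.round(x,3) for x in a])
yaw=-0.655+np.pi/2
set_gripper(14); env.reach([*N,345],quat(yaw)); 
env.move_l([*N,285],quat(yaw),rate=100,f_stop=5); env.hold(.2); P('free',feel())
h=env.move_l([*N,270],quat(yaw),rate=40,f_stop=4); P('down',float(h),env.read_state()['tool_pos'],feel())
if not h:
    set_gripper(0); s=env.read_state(); P('grip',s['width'],s['grip_force'],s['tool_pos'],feel())
    z=270
    for k in range(4):
        yaw-=.1; yawto(N,z,yaw); P(yaw,feel())
E
```

```text
Traceback (most recent call last):
numpy._core._exceptions._UFuncNoLoopError: ufunc 'multiply' did not contain a loop with signature matching types (dtype('<U4'), dtype('float64')) -> None
```

```bash
cat >> h.py <<'E'
def P(*a): print(*[x if isinstance(x,str) else np.round(x,3) for x in a])
E
python3 - <<'E'
from h import *
yaw=-0.655+np.pi/2
P('free',env.read_state()['tool_pos'],feel())
h=env.move_l([*N,270],quat(yaw),rate=40,f_stop=4); P('down',float(h),env.read_state()['tool_pos'],feel())
if not h:
    set_gripper(0); s=env.read_state(); P('grip',s['width'],s['grip_force'],s['tool_pos'],feel())
    z=270
    for k in range(4):
        yaw-=.1; yawto(N,z,yaw); P(yaw,feel())
E
```

```text
free [541.052 -82.325 285.47 ] [-1.2400e-01 -2.0700e-01 -4.6000e-01 -2.0000e-03  0.0000e+00  2.0825e+01]
down 0.0 [540.815 -82.287 269.671] [-8.1000e-02 -1.6400e-01  1.2600e-01 -1.1000e-02 -0.0000e+00  2.1483e+01]
grip 7.068 30.0 [541.143 -82.154 270.191] [1.1800e+00 1.8800e+00 2.3400e-01 3.0000e-02 2.1000e-02 2.1917e+01]
0.816 [ 1.935  2.556  0.817 -0.039  0.043 22.3  ]
0.716 [ 3.02   4.172  0.737 -0.053  0.031 22.683]
0.616 [ 3.5070e+00  4.0370e+00  6.7000e-01 -1.6000e-02  1.6000e-02  2.3067e+01]
0.516 [ 3.604e+00  4.235e+00  6.430e-01 -2.700e-02  1.600e-02  2.345e+01]
```

Run:
```python
from h import *
yaw=.516; n=N.copy(); z=270-.1
for k in range(7):
    f=feel(3); n=n+np.clip(.25*f[:2],-.6,.6)
    yaw-=.2; z-=.048; yawto(n,z,yaw); P(yaw,n,feel(6),env.read_state()['wrist_torque'],env.read_state()['width'])
cv2.imwrite('pics/s1.png',cv2.resize(viewer.camera('side')[160:260,205:305],None,fx=4,fy=4,interpolation=cv2.INTER_CUBIC))
```

```text
0.316 [541.5 -81.7] [ 0.949  1.192  3.41  -0.025  0.048 23.908] [ 0.126 -0.145 -0.014] 7.203
0.116 [541.737 -81.443] [-2.4800e-01 -1.5460e+00  5.1510e+00 -3.9000e-02 -4.0000e-03  2.4367e+01] [-0.362  0.229 -0.06 ] 6.892
-0.084 [541.572 -81.771] [ 0.13  -0.501  4.888 -0.037 -0.032 24.825] [-0.173 -0.032 -0.05 ] 7.042
-0.284 [541.651 -81.905] [ 4.7100e-01 -1.4500e-01  5.1780e+00 -5.0000e-02  1.6000e-02  2.5283e+01] [-0.053  0.018 -0.049] 7.138
-0.484 [541.805 -81.888] [ 4.0700e-01 -5.9800e-01  5.2520e+00 -4.0000e-02  1.6000e-02  2.5742e+01] [-0.206  0.024 -0.051] 6.924
-0.684 [541.728 -81.84 ] [ 4.410e-01 -1.258e+00  4.859e+00 -6.200e-02 -1.000e-03  2.620e+01] [-0.263 -0.069 -0.078] 6.937
-0.884 [541.991 -82.089] [-1.6400e-01 -7.2700e-01  5.9740e+00 -3.8000e-02  1.6000e-02  2.6658e+01] [-0.124  0.094 -0.074] 6.898
```

View pics/s1.png

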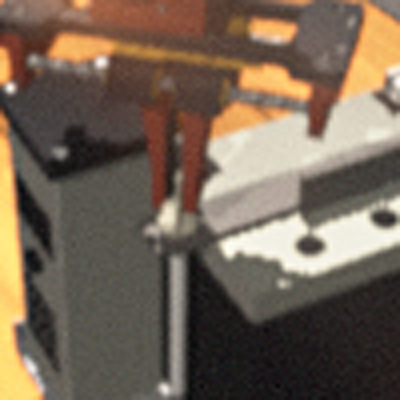

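The side crop shows both fingers on the wings with the nut between them. Running torque reads about -0.045 Nm, so the gauge agrees with the expected 0.05. I'll continue.

```bash
cat >> h.py <<'E'
def turn(yaw,n,z,lo,stop=.118):
    while True:
        m=feel(10); t=-m[3]; P(yaw,n,m)
        if t>=stop: return 'tight',yaw,n,z
        st=.2 if t<.075 else .1
        if yaw-st<lo: return 'range',yaw,n,z
        n=n+np.clip(.2*m[:2],-.4,.4); yaw-=st; z-=st*1.5/2/np.pi - (.05 if m[2]>3 else 0); yawto(n,z,yaw)
E
python3 - <<'E'
from h import *
P(*turn(-.884,np.array([541.9,-82.05]),269.55,-2.6))
E
```

```text
-0.884 [541.9  -82.05] [-0.139 -0.484  5.843 -0.038 -0.042 26.875]
-1.084 [541.872 -82.147] [ 9.130e-01 -7.410e-01  5.123e+00 -3.400e-02 -1.800e-02  2.735e+01]
-1.284 [542.055 -82.295] [ 5.7700e-01 -2.0100e-01  5.1880e+00 -5.0000e-02 -6.0000e-03  2.7825e+01]
-1.484 [542.17  -82.335] [ 5.100e-01 -5.820e-01  4.992e+00 -4.300e-02 -8.000e-03  2.830e+01]
-1.684 [542.272 -82.452] [-3.5400e-01 -6.2900e-01  4.7710e+00 -1.2000e-02 -3.3000e-02  2.8775e+01]
-1.884 [542.202 -82.577] [ 2.080e-01 -4.830e-01  3.739e+00 -3.000e-02 -4.000e-03  2.925e+01]
-2.084 [542.243 -82.674] [-5.6600e-01 -3.1000e-01  3.1480e+00 -3.0000e-02  1.0000e-03  2.9725e+01]
-2.284 [542.13  -82.736] [-2.370e-01 -2.860e-01  1.638e+00 -5.100e-02  2.000e-03  3.020e+01]
-2.484 [542.083 -82.793] [-3.6200e-01 -3.7100e-01  4.0400e-01 -3.1000e-02  2.0000e-03  3.0675e+01]
range -2.484 [542.083 -82.793] 269.518
```

Run:
```python
from h import *
n=np.array([542.0,-82.4]); y=-2.484
set_gripper(14); env.move_l([*n,305],quat(y),rate=120)
y+=np.pi; yawto(n,305,y); P('free',feel(4))
h=env.move_l([*n,269.4],quat(y),rate=70,f_stop=5); P(str(h),env.read_state()['tool_pos'],feel(4))
if not h:
    set_gripper(0); P('w',env.read_state()['width'])
    P(*turn(y,n,269.4,-2.6))
```

```text
free [-1.4700e-01  1.5000e-02 -2.2100e-01 -2.3000e-02  1.0000e-03  3.4192e+01]
False [542.075 -82.41  269.174] [ 1.9700e-01 -7.1000e-02  2.0500e-01 -1.0000e-02 -0.0000e+00  3.4917e+01]
w 6.548
0.658 [542.  -82.4] [-2.0940e+00 -2.1530e+00  3.9660e+00  3.0000e-03  1.6000e-02  3.5383e+01]
0.458 [541.6 -82.8] [-1.4110e+00 -1.0910e+00  5.2140e+00 -3.0000e-02 -1.1000e-02  3.5858e+01]
0.258 [541.318 -83.018] [-1.4400e-01  2.6400e-01  5.0330e+00 -2.4000e-02 -3.3000e-02  3.6333e+01]
0.058 [541.289 -82.965] [ 1.8100e-01  1.8800e-01  4.9840e+00 -5.9000e-02 -1.0000e-03  3.6808e+01]
-0.142 [541.325 -82.928] [-1.4900e-01  8.2000e-02  5.1160e+00 -4.6000e-02 -8.0000e-03  3.7283e+01]
-0.342 [541.295 -82.912] [-3.2500e-01  2.1500e-01  5.0500e+00 -5.8000e-02 -2.6000e-02  3.7758e+01]
-0.542 [541.23  -82.869] [-1.3000e-02  1.1100e-01  5.3450e+00 -8.2000e-02 -3.8000e-02  3.8233e+01]
-0.642 [541.228 -82.846] [-1.830e-01  4.900e-01  4.992e+00 -1.800e-02 -3.300e-02  3.865e+01]
-0.842 [541.191 -82.748] [ 1.1000e-01  5.2700e-01  5.1350e+00 -3.0000e-02 -5.9000e-02  3.9125e+01]
-1.042 [541.213 -82.643] [-8.000e-02  3.670e-01  5.133e+00 -5.900e-02 -7.000e-03  3.960e+01]
-1.242 [541.197 -82.57 ] [-4.8500e-01  4.7300e-01  5.0800e+00 -1.3000e-02 -4.0000e-03  4.0075e+01]
-1.442 [541.1   -82.475] [ 3.000e-03  6.460e-01  4.464e+00 -2.100e-02  1.900e-02  4.055e+01]
-1.642 [541.101 -82.346] [4.3200e-01 5.1300e-01 3.4600e+00 5.0000e-03 3.6000e-02 4.1025e+01]
-1.842 [541.187 -82.243] [3.640e-01 1.930e-01 2.843e+00 3.500e-02 4.900e-02 4.150e+01]
-2.042 [541.26  -82.205] [-1.1000e-02  8.1300e-01  3.0500e+00  4.5000e-02  6.3000e-02  4.1975e+01]
-2.242 [541.258 -82.042] [-1.700e-02  7.260e-01  2.477e+00  3.600e-02  7.200e-02  4.245e+01]
-2.442 [541.254 -81.897] [ 3.2000e-02 -1.9500e-01  2.0240e+00  5.0000e-02  8.1000e-02  4.2925e+01]
range -2.442 [541.254 -81.897] 269.36
```

Run:
```python
from h import *
s=env.read_state(); Rm=R.from_quat(s['orientation']).as_matrix()
P('yaw',np.arctan2(Rm[1,1],Rm[0,1]),'w',s['width'],s['grip_force'],s['tool_pos'],s['tau'],feel(15))
```

```text
yaw -2.439 w 6.783 30.0 [541.242 -81.951 269.305] [ 3.9000e-02 -4.6332e+01 -2.3852e+01  6.2000e-02 -1.2000e-02  1.5000e-02] [ 1.5200e-01 -3.1000e-01  1.8890e+00  6.5000e-02  3.9000e-02  4.3175e+01]
```

About 1.1 rad past the first bite: roughly 0.15 Nm in total, and the torque trend is consistent with that. I'll release, lift and check the nut's angle.

Run:
```python
from h import *
s=env.read_state(); n=s['tool_pos'][:2]; q=quat(-2.442)
set_gripper(14); env.move_l([*n,310],q,rate=80)
ux=np.array([np.cos(U),np.sin(U)])
yaw=U-np.pi/2; env.reach([*(N+8*ux),370],quat(yaw)); env.hold(.3)
s=env.read_state(); cv2.imwrite('pics/e.png',cv2.resize(viewer.camera('wrist')[121:261,169:329],None,fx=4,fy=4,interpolation=cv2.INTER_CUBIC))
import pickle; pickle.dump((s['tool_pos'],s['orientation']),open('e.pkl','wb'))
P(s['time_s'],s['force'])
```

```text
45.242 [-0.357 -0.441 -0.097]
```

View pics/e.png

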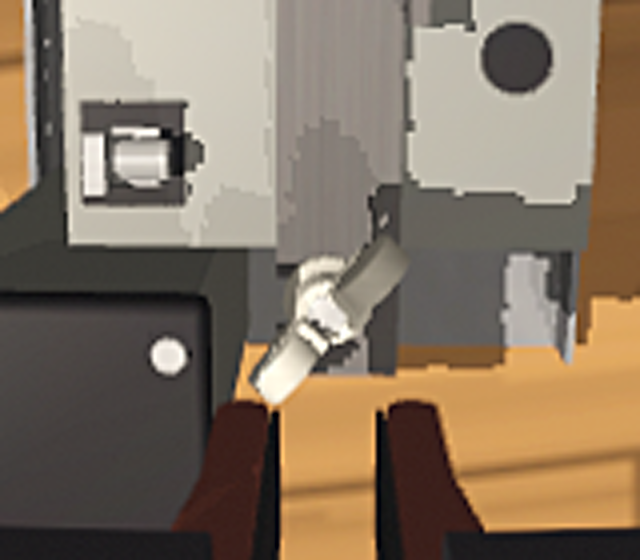

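The wing tips are at crop (392,250) and (270,385), the bar is home under the nut, and the fingers are clear.

Run:
```python
from h import *
import pickle
T=pickle.load(open('e.pkl','rb'))
A,B=[atz('wrist',(169+x/4,121+y/4),197,T) for x,y in ((392,245),(270,390))]
P(A,B,np.arctan2(*(A-B)[1::-1]),'expected -0.871')
```

```text
[558.59  -99.498 197.   ] [527.928 -68.61  197.   ] -0.789 expected -0.871
```

```bash
python3 -c "
from station import workorder
print(workorder.sign_off())"
```

```text
the job is handed in; nothing more can be done
None
```

I swung the bar home against the stud, turned the wing nut down about 1 to 1.2 rad past its first bite (an estimated 0.15 Nm), then released it and handed the job in at about 45 s. The torque readings were noisy, so the clamp force rests mainly on the turn angle, and the hand-in reported no verdict.

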